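# Fetch the tub from behind the canisters and weigh it

## Robot

A 6-joint arm with a two-finger parallel gripper is mounted at the origin on the work surface. World frame = base frame: x ahead of the robot, y to its left, z up, the work surface at z = 0. Lengths are in m, angles in rad, forces in N, time in s.
With the tool pointing down it reaches from about 0.35 to 0.925 m from the base axis. Payload 6.4 kg.
Tool frame: the origin (TCP) lies at the very end of the fingers, on their centre line; the grasp point (between the pads) lies 19 mm behind it; z points along the fingers, y is the line along which they close (so a half turn about z gives the same grasp; the last joint's range is limited). The gripper opens to 94 mm and grips with 3 to 60 N. Pads are 16 mm wide; open, the fingers measure 119 mm over their backs; the gripper's body (75 mm by 177 mm) begins 78 mm behind the grasp point.
Start: joints at [-1.398, 0.245, 1.558, -0, 1.339, -0.174], TCP at [0.221, -0.611, 0.176] pointing down, gripper open.
Joint ranges: [-3.13, 3.13], [-1.02, 2.26], [0.13, 2.54], [-0.95, 4.09], [0.21, 2.88], [-2.74, 2.74]. Speed limits (rad/s): [2.57, 2.57, 3.14, 3.14, 3.14, 3.14].

## Interface

Orientations are given as [roll, pitch, yaw] about the fixed x, y, z axes, in that order (R = Rz(yaw) Ry(pitch) Rx(roll)).
In Python, from bench import r gives the robot as it stands.
- The arm moves only by the tool apply_moves, never from a script. Its argument "plan" is a list of rows, each a list of 7 numbers: the finger opening in mm, from 0 to 94, then the shift along the world's x, y, z in units of 25 mm (1.0 is 25 mm), then the turn, a rotation vector about the world's x, y, z in rad. A call has 1 to 12 rows; each row is the pose to reach, as a shift and turn from the pose commanded when the call began; what a row does not reach only later rows make up. A row lasts 1/12 s, in which the tool goes at most 41.7 mm and 7.16 degrees, less where a joint would pass 70% of its speed; a pose out of reach is approached as far as the arm can. A call with a gripper value outside its range is refused whole. The fingers move at their own pace and stop on an object; "newtons" is the grip in N (left out, the last holds). Time passes only in rows, so rows that repeat a pose let the fingers close. It gives the time, the measured TCP pose, the force, the opening and the grip force at its end, in the units of the state.
- r.read_state(): the state, without advancing time (a new reading comes with each control period).
- r.get_image(name): name is "scene" or "top" or "wrist"; returns the picture (480x640x3 uint8, red, green, blue); there is no depth.
- r.calibration(name): a dict with "vfov" (degrees; the focal length in pixels is half the picture's height over the tangent of half this angle, whatever the lens; pixels are square), "cx", "cy" (the principal point, pixels), "k1" (the pictures are not rectified: a ray, as slopes to the right and down, at radius r is drawn at 1 + k1 r^2 times it, then the intrinsics apply), "eye" and "rotation" of the camera in the world. Camera axes: x right, y down, z forward; pixel columns grow to the right and rows downward; lengths in m; the calibration is good to about 2 mm. A picture is of the moment at which its call begins: read the wrist's pose just before it. calibration takes no time and is no camera call; for the wrist camera it gives the pose at the moment of the call.
- r.sign_off(): hands the job in; it is judged then, once.
Trained networks look in the newest picture that a camera, given by its name, has taken for a name from the list of things; names that differ only in an ending like _2 or _b are one class to them, and where a whole thing is asked for, a point or a joint stands for the part that bears it (a point fixed in the world has none). Each returns a list of dicts, best first, with "conf" (0 to 1); they miss things now and then, are a little off and sometimes report something else, mostly with a low value. They report only what shows in the picture. A call takes as long as a camera call. They do not tell look-alikes from the thing itself.
- r.find_in(camera, target): "xy" ([column, row] in pixels, amid what is visible of it).
- r.landmark_of(camera, target): "xy" ([column, row] in pixels: a listed point, or the origin of a listed thing).
The state is a dict: "clock": time; "q": joint angles; "qvel": joint speeds; "tau": joint torques, N m; "eef_pos": TCP position; "tcp_rot": TCP orientation; "wrist_force": force on the tool from outside, world axes, zero at the start; "torque": the same for the moment, N m; "opening": finger opening in m; "finger_force": force on a finger pad.
Only numpy, scipy, OpenCV 4.12 (cv2) and the standard library are available. Lean on these libraries where they do the work, as an engineer would, in place of code of your own. Each camera call takes 0.05 s, during which the arm holds its last target. There are 200 camera calls.

## Task

The low tub stands at the back of the condiment tray, behind the round tin and the square canister. Clear both of those onto the chopping board, then stand the tub in the middle of the kitchen scale's round pan, and only then put the tin and the canister back on the tray, each exactly on the spot where it stood at the start. Keep all three upright, and do not disturb the bowl, the mug and the peeler.

Things in the scene. Friction and masses are not known exactly. Their poses are not given: they have to be found in the camera images.
- tin_mid (a point): Tall round steel tin, 60 mm in diameter, 145 mm tall, about 0.3 kg, with straight sides and a dark seam 33 mm below its top; loose. It starts upright on one of the two front (robot-side) dark pads of the tray, left or right varies. This point is its centre, 72.5 mm above its underside; z is its axis.
- canister_mid (a point): Tall square white canister with a brown wooden lid of the same width, 58 x 58 mm, 130 mm tall, about 0.35 kg, straight sides; loose. It starts upright on the other front pad of the tray, its faces nearly square with the tray's edges. This point is its centre, 65 mm above its underside; x and y are normal to its side faces, z is its axis.
- tub_mid (a point): Low round white tub with a grey lid: body 62 mm in diameter, lid 65 mm in diameter and 12 mm thick, 46 mm tall in all, about 0.25 kg; loose. It starts upright on the back (far) pad of the tray, with about 14 mm between it and the two tall things in front of it. This point is its centre, 23 mm above its underside; z is its axis.
- caddy: Fixed wooden tray, 210 x 210 mm. Origin: centre of its underside on the counter; x points to its back (away from the robot), y to its left. Floor 8 mm and edge lip (6 mm thick) 18 mm above the counter. Flat dark round pads mark the places: two front ones, 84 mm wide, at x -35, y +47 and -47 mm; a back one, 80 mm wide, at x +32, y 0. The things start within a few mm of the pad centres.
- board: Fixed white chopping board, 280 mm (its x) x 210 mm (its y), 15 mm thick, with a flat grey strip (flush) near its +x end; on the robot's left or right, the scale being on the other side. Origin at the centre of its underside on the counter. Both tall things fit on it, for example 70 mm either side of the centre along x.
- scale_pan (a point): Centre of the top face of the round steel pan of the fixed black kitchen scale, 38 mm above the counter. The pan is rigid, 132 mm in diameter and stands 10 mm proud of the scale's body, which measures 200 x 160 mm. z points up.
- bowl: Bystander, to be left alone: white bowl, 120 mm wide, 60 mm tall, loose, beyond the tray. Origin at the centre of its underside.
- mug: Bystander, to be left alone: blue mug, 80 mm wide without its handle, 85 mm tall, loose, beyond the tray. Origin at the centre of its underside.
- peeler: Bystander, to be left alone: green vegetable peeler, about 135 mm long, 12 mm thick, lying loose beyond the tray. Origin under the middle of its length; x points to its blade.
Mind the look-alikes: they are no part of the job. Leave any blue or orange look-alike of the part that bears tub_mid alone.

How it is judged:
By the outcome, as a careful person would: the job done as asked, in the order asked, and still so for the second after the job is handed in, with the robot touching nothing.
It also fails if it takes over 106 s, if anything falls off the work surface, if the arm or the gripper's body presses on something with over 40 N, if the wrist force passes 120 N, or if a joint passes its speed limit or range.

## Working session

There is one attempt and no reset: what is moved stays moved. The work goes in short steps, Python scripts to look and compute and a tool call to move; the robot and the scene stay as the last step left them, time stands still between calls to the robot, and variables do not carry over. Pictures are saved under pics/ and viewed, at most 14 in all, crops included, and the job is handed in when it is done.

Besides the shell and the picture viewer there is one more tool, called after "Request:" as name(argument=value, ...), one argument or row to a line, values as JSON. apply_moves: Moves the arm, as the interface text tells. Its arguments: {"type":"object","properties":{"plan":{"type":"array"},"newtons":{"type":"number"}},"required":["plan"]}

```bash
mkdir -p pics; ls
cat > h.py <<'E'
import numpy as np, cv2
from bench import r
def snap(cam,fn=None):
    c=r.calibration(cam); im=r.get_image(cam)
    if fn: cv2.imwrite('pics/'+fn,cv2.cvtColor(im,cv2.COLOR_RGB2BGR))
    return c,im
def K(c):
    f=240/np.tan(np.radians(c['vfov'])/2)
    return np.array([[f,0,c['cx']],[0,f,c['cy']],[0,0,1]])
def ray(c,uv):
    k=K(c); d=np.array([(uv[0]-k[0,2])/k[0,0],(uv[1]-k[1,2])/k[1,1]])
    s=d.copy()
    for _ in range(30): s=d/(1+c['k1']*(s@s))
    v=np.array(c['rotation'])@np.array([s[0],s[1],1.])
    return np.array(c['eye']),v
def at_z(c,uv,z):
    e,v=ray(c,uv); return e+v*(z-e[2])/v[2]
def proj(c,p):
    p=np.array(c['rotation']).T@(np.array(p)-c['eye']); s=p[:2]/p[2]
    s=s*(1+c['k1']*(s@s)); k=K(c); return np.array([k[0,0]*s[0]+k[0,2],k[1,1]*s[1]+k[1,2]])
E
python3 - <<'E'
from h import *
np.set_printoptions(precision=4,suppress=True)
Z=dict(tin_mid=.0805,canister_mid=.073,tub_mid=.031,caddy=0,board=0,scale_pan=.038,bowl=0,mug=0,peeler=0)
for cam in ('top','scene'):
    c,im=snap(cam,cam+'0.png'); print(cam,c)
    for n,z in Z.items():
        for o in r.landmark_of(cam,n)[:3]: print(n,np.round(o['xy'],1),round(o['conf'],2),at_z(c,o['xy'],z)[:2])
print(r.read_state())
E
```

```text
pics
top {'vfov': 48.71841684333251, 'cx': 315.9470003247497, 'cy': 236.53365405604674, 'k1': -0.0846894725748638, 'eye': array([ 0.3976, -0.0151,  1.1033]), 'rotation': array([-2.9753,  0.0369, -1.5699])}Traceback (most recent call last):
  File "<stdin>", line 7, in <module>
  File "h.py", line 17, in at_z
    e,v=ray(c,uv); return e+v*(z-e[2])/v[2]
                                       ~^^^
IndexError: invalid index to scalar variable.
```

```bash
sed -i "s/np.array(c\['rotation'\])/Rc(c)/" h.py
cat >> h.py <<'E'
from scipy.spatial.transform import Rotation as R
def Rc(c): return R.from_euler('xyz',c['rotation']).as_matrix()
np.set_printoptions(precision=4,suppress=True)
E
cat > look.py <<'E'
from h import *
Z=dict(tin_mid=.0805,canister_mid=.073,tub_mid=.031,caddy=0,board=0,scale_pan=.038,bowl=0,mug=0,peeler=0)
for cam in ('top','scene'):
    c,im=snap(cam,cam+'0.png'); print(cam,c)
    for n,z in Z.items():
        for o in r.landmark_of(cam,n)[:3]: print(n,np.round(o['xy'],1),round(o['conf'],2),at_z(c,o['xy'],z)[:2])
print(r.read_state())
E
python3 look.py
```

```text
top {'vfov': 48.71841684333251, 'cx': 315.9470003247497, 'cy': 236.53365405604674, 'k1': -0.0846894725748638, 'eye': array([ 0.3976, -0.0151,  1.1033]), 'rotation': array([-2.9753,  0.0369, -1.5699])}
tin_mid [354.3 267. ] 0.9 [ 0.5091 -0.0516]
canister_mid [311.5 263.8] 0.95 [0.5165 0.0317]
tub_mid [246.6 206. ] 0.9 [0.6429 0.1695]
tub_mid [261.  348.9] 0.76 [0.3504 0.1343]
tub_mid [340.9 234. ] 0.74 [ 0.5826 -0.0266]
caddy [336.8 251.9] 0.82 [ 0.5498 -0.0181]
board [477.1 272.4] 0.91 [ 0.5053 -0.3101]
scale_pan [180.1 266.8] 0.75 [0.5149 0.3031]
scale_pan [232.6 154.3] 0.43 [0.7537 0.2009]
bowl [425.6 153.3] 0.98 [ 0.7642 -0.2116]
mug [230.1 150.8] 0.71 [0.7746 0.2144]
peeler [329.3 144.4] 0.66 [ 0.7862 -0.0032]
scene {'vfov': 51.96372394469582, 'cx': 325.20607163363064, 'cy': 243.22060975044607, 'k1': -0.10792730687643956, 'eye': array([ 0.9491, -0.6273,  0.6436]), 'rotation': array([-2.2446, -0.0173,  0.5443])}
tin_mid [274.8 238.8] 0.81 [ 0.5066 -0.0577]
canister_mid [307.7 220.7] 0.96 [0.5215 0.0316]
canister_mid [358.6 385.1] 0.61 [ 0.7883 -0.2538]
tub_mid [272.5 193.2] 0.91 [
[... 174 characters left out ...]
.4987 -0.3125]
scale_pan [366.7 174.1] 0.8 [0.5115 0.3088]
bowl [361.3 390. ] 0.84 [ 0.7756 -0.2118]
mug [451.  242.6] 0.64 [0.7661 0.2136]
peeler [421.7 310.8] 0.93 [ 0.7895 -0.0057]
peeler [275.6 240.1] 0.35 [0.4474 0.0211]
{'clock': 1.15, 'q': array([-1.3981,  0.2451,  1.5578, -0.    ,  1.3387, -0.1741]), 'qvel': array([-0.0006,  0.0002,  0.0008, -0.0005,  0.0009, -0.0036]), 'tau': array([  0.0017, -41.5833, -31.4875,   0.0687,   0.029 ,  -0.    ]), 'eef_pos': array([ 0.2209, -0.6113,  0.1762]), 'tcp_rot': array([-3.1416,  0.    ,  0.3469]), 'wrist_force': array([-0.2861, -0.6118, -0.3383]), 'torque': array([-0.0105,  0.015 , -0.0557]), 'finger_force': 0.0, 'opening': 0.09397600643389459}
```

View pics/top0.png

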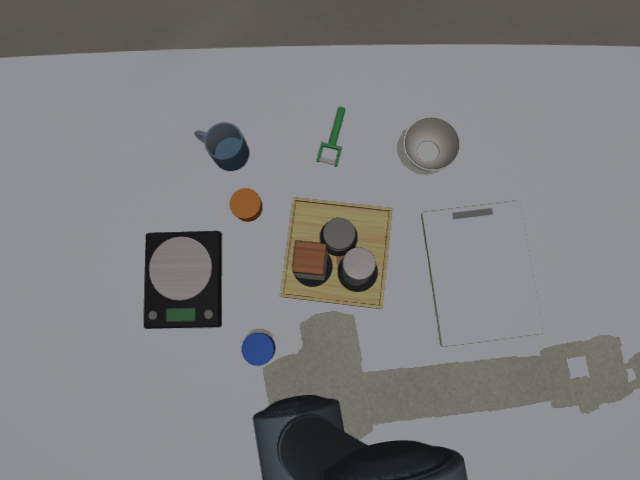

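View pics/scene0.png

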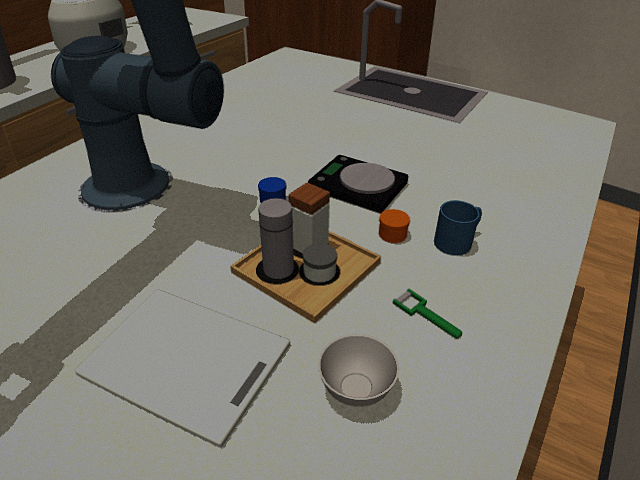

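Request:
apply_moves(
  plan=[
    [94,9.6,24,7,0,0,1.12],
    [94,9.6,24,7,0,0,1.12],
    [94,9.6,24,7,0,0,1.12],
    [94,9.6,24,7,0,0,1.12],
    [94,9.6,24,7,0,0,1.12],
    [94,9.6,24,7,0,0,1.12],
    [94,9.6,24,7,0,0,1.12],
    [94,9.6,24,7,0,0,1.12],
    [94,9.6,24,7,0,0,1.12],
    [94,9.6,24,7,0,0,1.12],
    [94,9.6,24,7,0,0,1.12],
    [94,9.6,24,7,0,0,1.12],
  ],
)

```text
clock: 2.15
eef_pos: [0.4004, -0.1613, 0.3078]
tcp_rot: [3.14, 0.001, 1.466]
wrist_force: [1.0, -1.3, 0.6]
opening: 0.0939
finger_force: 0.0
```

Run:
```python
from h import *
s=r.read_state(); print(s['eef_pos'],s['tcp_rot'],r.calibration('wrist'))
c=r.calibration('top')
for uv in [(292,198),(392,206),(384,307),(281,298)]: print(at_z(c,uv,.018))
```

```text
[ 0.4004 -0.1613  0.3078] [3.1405 0.0006 1.4663] {'vfov': 64.40594922959785, 'cx': 318.56660568671344, 'cy': 241.97219547002825, 'k1': -0.06665846520112173, 'eye': array([ 0.4095, -0.0833,  0.5162]), 'rotation': array([ 2.8683, -0.0008, -0.1036])}
[0.6624 0.0757 0.018 ]
[ 0.6436 -0.134   0.018 ]
[ 0.4341 -0.1132  0.018 ]
[0.4526 0.0965 0.018 ]
```

Request:
apply_moves(
  plan=[
    [94,4.4,2.8,1.6,0,0,0.01],
    [94,4.4,2.8,1.6,0,0,0.01],
    [94,4.4,2.8,1.6,0,0,0.01],
    [94,4.4,2.8,1.6,0,0,0.01],
    [94,4.4,2.8,1.6,0,0,0.01],
    [94,4.4,2.8,1.6,0,0,0.01],
  ],
)

```text
clock: 2.65
eef_pos: [0.5098, -0.0933, 0.3464]
tcp_rot: [-3.14, 0.0, 1.478]
wrist_force: [-0.5, -1.0, -0.3]
opening: 0.0941
finger_force: 0.0
```

Run:
```python
from h import *
s=r.read_state(); print(s['eef_pos'],s['tcp_rot'])
c,im=snap('wrist','w1.png'); print(c['eye'],c['rotation'])
np.save('w1.npy',im)
for n,z in dict(tin_mid=.0805,canister_mid=.073,tub_mid=.031,caddy=0).items():
    for o in r.landmark_of('wrist',n)[:3]: print(n,np.round(o['xy'],1),round(o['conf'],2),at_z(c,o['xy'],z)[:2])
```

```text
[ 0.5098 -0.0933  0.3464] [-3.1404  0.0002  1.4775]
[ 0.5185 -0.0153  0.5548] [ 2.8687  0.0015 -0.0924]
tub_mid [179.4  25.4] 0.94 [0.3548 0.1388]
tub_mid [364.3 139.9] 0.89 [ 0.578 -0.026]
caddy [340.3 136.4] 0.59 [ 0.5481 -0.0188]
```

View pics/w1.png

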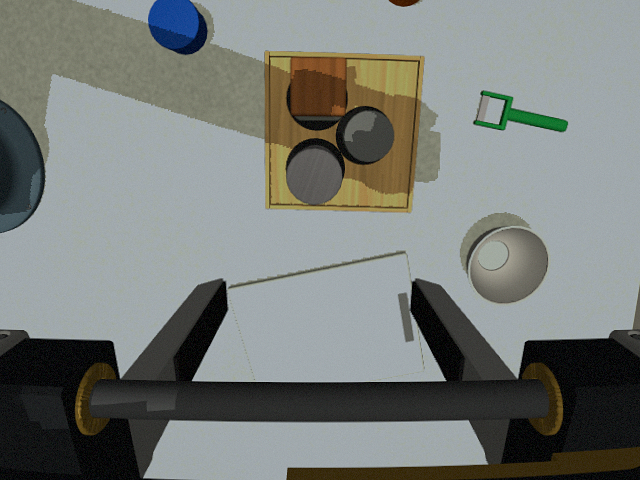

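Run:
```python
from h import *
im=cv2.imread('pics/w1.png')[40:225,255:435]
cv2.imwrite('pics/w1c.png',cv2.resize(im,None,fx=3.2,fy=3.2,interpolation=cv2.INTER_CUBIC))
```

```text
(no output)
```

View pics/w1c.png

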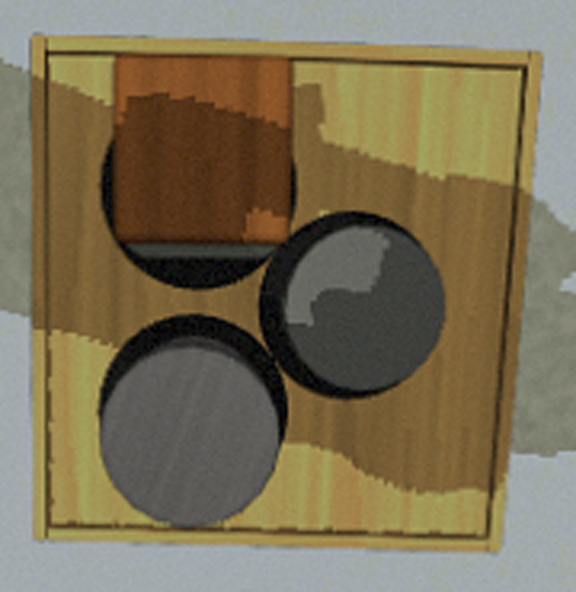

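```bash
cat > fit.py <<'E'
from h import *
from scipy.optimize import least_squares
def circ(c,x,y,z,rad):
    a=np.linspace(0,2*np.pi,180); p=np.array([proj(c,(x+rad*np.cos(t),y+rad*np.sin(t),z)) for t in a])
    return np.r_[p.min(0),p.max(0)]
def fitcirc(c,box,z,rad,x0): 
    f=least_squares(lambda v:circ(c,v[0],v[1],z,v[2])-box,[*x0,rad],x_scale=.01); return f.x,f.fun
def sq(c,v,z,h=.029):
    a=v[2]; M=np.array([[np.cos(a),-np.sin(a)],[np.sin(a),np.cos(a)]])
    return np.array([proj(c,(*(np.array(v[:2])+M@(h*np.array(k))),z)) for k in [(-1,1),(1,1),(1,-1),(-1,-1)]])
E
python3 - <<'E'
from fit import *
c=r.calibration('wrist')
C=lambda *p: np.array(p)/3.2+np.array([255,40]*(len(p)//2))-0.34
print('tin',fitcirc(c,C(100,346,280,526),.153,.03,(.51,-.06)))
print('tub',fitcirc(c,C(286,227,446,393),.054,.0325,(.58,-.02)))
px=np.array([C(115,55),C(293,56),C(290,244),C(114,242)])
f=least_squares(lambda v:(sq(c,v,.138,v[3])-px).ravel(),[.52,.03,-.09,.029],x_scale=.01); print('can',f.x,f.fun)
px=np.array([C(34,36),C(541,53),C(498,550),C(34,539)])
f=least_squares(lambda v:(sq(c,v,.018,v[3])-px).ravel(),[.55,-.02,-.09,.105],x_scale=.01); print('tray',f.x,f.fun)
t=f.x[2];M=np.array([[np.cos(t),-np.sin(t)],[np.sin(t),np.cos(t)]])
for p in [(-.035,.047),(-.035,-.047),(.032,0)]: print(f.x[:2]+M@p)
E
```

```text
tin (array([ 0.509 , -0.0566,  0.0294]), array([ 0.0786, -0.0769, -0.0785,  0.0794]))
tub (array([ 0.5816, -0.0233,  0.0321]), array([-0.1082,  0.1041,  0.1086, -0.1068]))
can [ 0.5219  0.0333 -0.1048  0.0287] [-0.4564  0.0055  0.3584  0.2639 -0.0881 -0.178   0.1881 -0.0982]
tray [ 0.5487 -0.0173 -0.1233  0.104 ] [-0.3567 -0.0151 -0.0462  0.1542  0.2007  0.274   0.2374 -0.4222]
[0.5197 0.0336]
[ 0.5081 -0.0596]
[ 0.5804 -0.0212]
```

Request:
apply_moves(
  plan=[
    [94,0,1.47,-1,0,0,-0.01],
    [94,0,1.47,-2.5,0,0,-0.01],
    [94,0,1.47,-4,0,0,-0.01],
    [94,0,1.47,-5.5,0,0,-0.01],
    [94,0,1.47,-7,0,0,-0.01],
    [94,0,1.47,-8.5,0,0,-0.01],
    [94,0,1.47,-9.4,0,0,-0.01],
    [94,0,1.47,-9.86,0,0,-0.01],
    [94,0,1.47,-9.86,0,0,-0.01],
    [94,0,1.47,-9.86,0,0,-0.01],
  ],
)

```text
clock: 3.73
eef_pos: [0.5105, -0.057, 0.1013]
tcp_rot: [3.141, 0.0, 1.466]
wrist_force: [0.5, -0.4, 0.1]
opening: 0.0937
finger_force: 0.0
```

Request:
apply_moves(
  plan=[
    [70,0,0,0,0,0,0],
    [64,0,0,0,0,0,0],
    [60,0,0,0,0,0,0],
    [56,0,0,0,0,0,0],
    [50,0,0,0,0,0,0],
    [50,0,0,0,0,0,0],
    [50,0,0,0,0,0,0],
    [50,0,0,0,0,0,0],
  ],
  newtons=20,
)

```text
clock: 4.4
eef_pos: [0.5102, -0.0565, 0.1009]
tcp_rot: [-3.142, 0.0, 1.467]
wrist_force: [-1.5, 0.1, 4.9]
opening: 0.0599
finger_force: 20.0
```

Request:
apply_moves(
  plan=[
    [50,0,0,0.5,0,0,0],
    [50,0,0,1.2,0,0,0],
    [50,0,0,2,0,0,0],
    [50,0.1,-0.4,2,0,0,0],
    [50,0.3,-1.2,2,0,0,0],
    [50,0.6,-2.3,2,0,0,0],
    [50,0.9,-3.5,2,0,0,0],
    [50,1.2,-4.7,2,0,0,0],
    [50,1.5,-5.9,2,0,0,0],
    [50,1.8,-7.1,2,0,0,0],
    [50,2.0,-8.2,2,0,0,0],
    [50,2.25,-9.1,2,0,0,0],
  ],
  newtons=35,
)

```text
clock: 5.4
eef_pos: [0.5657, -0.2865, 0.1489]
tcp_rot: [-3.14, -0.0, 1.465]
wrist_force: [0.3, 0.3, -3.2]
opening: 0.0589
finger_force: 34.9
```

Request:
apply_moves(
  plan=[
    [50,0.13,-0.55,0,0,0,0],
    [50,0.2,-0.75,0,0,0,0],
    [50,0.2,-0.75,0,0,0,0],
    [50,0.2,-0.75,-0.6,0,0,0],
    [50,0.2,-0.75,-1.2,0,0,0],
    [50,0.2,-0.75,-1.5,0,0,0],
    [50,0.2,-0.75,-1.65,0,0,0],
    [50,0.2,-0.75,-1.68,0,0,0],
    [50,0.2,-0.75,-1.68,0,0,0],
  ],
)

```text
clock: 6.15
eef_pos: [0.5718, -0.3023, 0.1088]
tcp_rot: [3.141, 0.0, 1.467]
wrist_force: [-0.0, 0.2, -3.6]
opening: 0.0593
finger_force: 34.9
```

Request:
apply_moves(
  plan=[
    [50,0,0,-0.03,0,0,0],
    [50,0,0,-0.05,0,0,0],
    [50,0,0,-0.05,0,0,0],
  ],
)

```text
clock: 6.4
eef_pos: [0.5718, -0.3029, 0.1079]
tcp_rot: [3.14, 0.001, 1.467]
wrist_force: [-0.6, 0.1, -0.9]
opening: 0.0596
finger_force: 35.0
```

Request:
apply_moves(
  plan=[
    [62,0,0,0,0,0,0],
    [75,0,0,0,0,0,0],
    [94,0,0,0,0,0,0],
    [94,0,0,0,0,0,0],
    [94,0,0,1,0,0,0],
    [94,0,0,2.5,0,0,0],
    [94,0,0,4,0,0,0],
    [94,-0.2,1.6,4,0,0,0],
    [94,-0.4,3.2,4,0,0,0],
    [94,-0.7,4.8,4,0,0,0],
    [94,-0.9,6.4,4,0,0,0],
    [94,-1.1,8,4,0,0,0],
  ],
)

```text
clock: 7.4
eef_pos: [0.5435, -0.1012, 0.2076]
tcp_rot: [3.141, 0.0, 1.466]
wrist_force: [0.4, -0.3, 0.1]
opening: 0.094
finger_force: 0.0
```

Request:
apply_moves(
  plan=[
    [94,-0.3,1.6,0,0,0,0],
    [94,-0.5,3.0,0,0,0,0],
    [94,-0.7,4.2,0,0,0,0],
    [94,-0.9,5.2,0,0,0,0],
    [94,-0.9,5.45,0,0,0,0],
    [94,-0.9,5.45,0,0,0,0],
    [94,-0.9,5.45,0,0,0,0],
  ],
)

```text
clock: 7.98
eef_pos: [0.5218, 0.033, 0.2074]
tcp_rot: [3.141, 0.001, 1.467]
wrist_force: [0.3, -0.0, 0.3]
opening: 0.0939
finger_force: 0.0
```

Request:
apply_moves(
  plan=[
    [94,0,0,-1.2,0,0,0],
    [94,0,0,-2.6,0,0,0],
    [94,0,0,-3.8,0,0,0],
    [94,0,0,-4.3,0,0,0],
    [94,0,0,-4.3,0,0,0],
    [70,0,0,-4.3,0,0,0],
    [62,0,0,-4.3,0,0,0],
    [58,0,0,-4.3,0,0,0],
    [50,0,0,-4.3,0,0,0],
    [50,0,0,-4.3,0,0,0],
    [50,0,0,-4.3,0,0,0],
    [50,0,0,-4.3,0,0,0],
  ],
  newtons=20,
)

```text
clock: 8.98
eef_pos: [0.5218, 0.0335, 0.1005]
tcp_rot: [3.141, 0.0, 1.467]
wrist_force: [-1.4, -0.0, 2.9]
opening: 0.0579
finger_force: 20.0
```

Request:
apply_moves(
  plan=[
    [50,0,0,0.5,0,0,0],
    [50,0,0,1.2,0,0,0],
    [50,0,0,2.2,0,0,0],
    [50,-0.1,-0.4,2.2,0,0,0],
    [50,-0.3,-1.2,2.2,0,0,0],
    [50,-0.6,-2.3,2.2,0,0,0],
    [50,-0.9,-3.5,2.2,0,0,0],
    [50,-1.2,-4.7,2.2,0,0,0],
    [50,-1.5,-5.9,2.2,0,0,0],
    [50,-1.8,-7.1,2.2,0,0,0],
    [50,-2.1,-8.3,2.2,0,0,0],
    [50,-2.4,-9.5,2.2,0,0,0],
  ],
  newtons=35,
)

```text
clock: 9.98
eef_pos: [0.4598, -0.2055, 0.1535]
tcp_rot: [-3.14, -0.0, 1.467]
wrist_force: [-0.5, -0.4, -3.5]
opening: 0.0573
finger_force: 35.0
```

Request:
apply_moves(
  plan=[
    [50,-0.3,-1.2,0,0,0,0],
    [50,-0.6,-2.3,0,0,0,0],
    [50,-0.9,-3.4,0,0,0,0],
    [50,-1.05,-4.2,0,0,0,0],
    [50,-1.15,-4.6,0,0,0,0],
    [50,-1.15,-4.6,0,0,0,0],
    [50,-1.15,-4.6,-0.6,0,0,0],
    [50,-1.15,-4.6,-1.2,0,0,0],
    [50,-1.15,-4.6,-1.6,0,0,0],
    [50,-1.15,-4.6,-1.85,0,0,0],
    [50,-1.15,-4.6,-1.88,0,0,0],
    [50,-1.15,-4.6,-1.88,0,0,0],
  ],
)

```text
clock: 10.98
eef_pos: [0.433, -0.3184, 0.1076]
tcp_rot: [3.141, -0.0, 1.468]
wrist_force: [0.3, -0.5, -3.5]
opening: 0.0573
finger_force: 35.0
```

Request:
apply_moves(
  plan=[
    [50,0,0,-0.02,0,0,0],
    [50,0,0,-0.03,0,0,0],
    [50,0,0,-0.03,0,0,0],
  ],
)

```text
clock: 11.23
eef_pos: [0.4329, -0.3189, 0.1074]
tcp_rot: [3.141, 0.0, 1.467]
wrist_force: [-1.1, 0.9, -1.1]
opening: 0.0575
finger_force: 35.0
```

Request:
apply_moves(
  plan=[
    [62,0,0,0,0,0,0],
    [75,0,0,0,0,0,0],
    [94,0,0,0,0,0,0],
    [94,0,0,0,0,0,0],
    [94,0,0,1,0,0,0],
    [94,0,0,2.5,0,0,0],
    [94,0,0,4,0,0,0],
    [94,0.7,1.4,4,0,0,0],
    [94,1.4,2.8,4,0,0,0],
    [94,2.1,4.2,4,0,0,0],
    [94,2.8,5.6,4,0,0,0],
    [94,3.5,7,4,0,0,0],
  ],
)

```text
clock: 12.23
eef_pos: [0.5208, -0.1424, 0.2074]
tcp_rot: [3.141, 0.0, 1.466]
wrist_force: [0.8, -0.5, -0.2]
opening: 0.0942
finger_force: 0.0
```

Request:
apply_moves(
  plan=[
    [94,0.7,1.4,0,0,0,0],
    [94,1.4,2.8,0,0,0,0],
    [94,2.0,4.0,0,0,0,0],
    [94,2.45,4.8,0,0,0,0],
    [94,2.45,4.8,0,0,0,0],
    [94,2.45,4.8,0,0,0,0],
    [94,2.45,4.8,0,0,0,0],
  ],
)

```text
clock: 12.82
eef_pos: [0.5812, -0.0246, 0.2069]
tcp_rot: [-3.141, 0.0, 1.466]
wrist_force: [-0.7, -0.5, 0.2]
opening: 0.0941
finger_force: 0.0
```

Run:
```python
from h import *
s=r.read_state(); print(s['eef_pos'],s['tcp_rot'])
c,im=snap('wrist','w2.png'); print(c['eye'],c['rotation'])
for o in r.landmark_of('wrist','tub_mid'): print(o,at_z(c,o['xy'],.031)[:2])
c,im=snap('top','t2.png')
for n,z in dict(tin_mid=.0875,canister_mid=.08).items():
    for o in r.landmark_of('top',n)[:2]: print(n,o,at_z(c,o['xy'],z)[:2])
```

```text
[ 0.5812 -0.0246  0.2069] [-3.1413  0.0004  1.4664]
[0.5905 0.0533 0.4152] [ 2.8685  0.0006 -0.1035]
{'xy': [74.6, 76.2], 'conf': 0.78} [0.3607 0.1371]
{'xy': [318.5, 210.4], 'conf': 0.65} [ 0.5826 -0.0203]
tin_mid {'xy': [481.3, 235.3], 'conf': 0.88} [ 0.5688 -0.2983]
canister_mid {'xy': [496.0, 304.7], 'conf': 0.98} [ 0.4352 -0.3224]
```

View pics/w2.png

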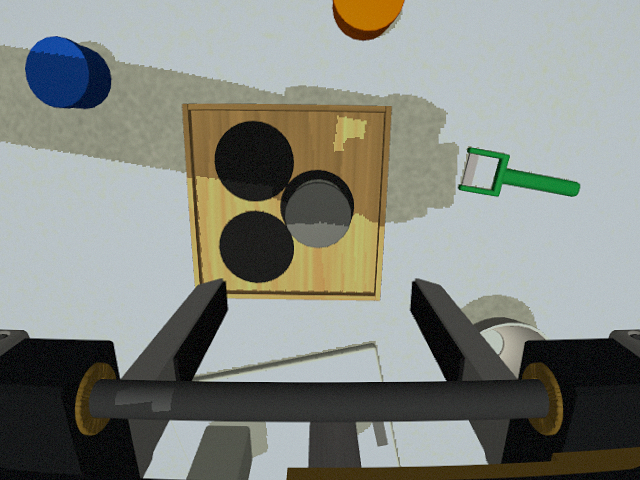

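Request:
apply_moves(
  plan=[
    [94,0.02,0.07,-1.4,0,0,0],
    [94,0.02,0.07,-2.8,0,0,0],
    [94,0.02,0.07,-4.2,0,0,0],
    [94,0.02,0.07,-5.6,0,0,0],
    [94,0.02,0.07,-6.7,0,0,0],
    [94,0.02,0.07,-7.2,0,0,0],
    [94,0.02,0.07,-7.2,0,0,0],
    [76,0.02,0.07,-7.2,0,0,0],
    [70,0.02,0.07,-7.2,0,0,0],
    [66,0.02,0.07,-7.2,0,0,0],
    [55,0.02,0.07,-7.2,0,0,0],
    [55,0.02,0.07,-7.2,0,0,0],
  ],
  newtons=20,
)

```text
clock: 14.07
eef_pos: [0.5829, -0.0224, 0.0284]
tcp_rot: [3.139, 0.0, 1.467]
wrist_force: [-0.1, -0.4, 0.3]
opening: 0.0639
finger_force: 0.0
```

Request:
apply_moves(
  plan=[
    [55,0,0,0,0,0,0],
    [55,0,0,0,0,0,0],
    [55,0,0,0,0,0,0],
  ],
  newtons=30,
)

```text
clock: 14.32
eef_pos: [0.582, -0.0222, 0.0271]
tcp_rot: [3.141, 0.0, 1.467]
wrist_force: [0.3, 0.2, -0.2]
opening: 0.0548
finger_force: 0.0
```

Run:
```python
from fit import *
im=cv2.imread('pics/top0.png')[220:340,135:235]
cv2.imwrite('pics/sc.png',cv2.resize(im,None,fx=5,fy=5,interpolation=cv2.INTER_CUBIC))
```

```text
(no output)
```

View pics/sc.png

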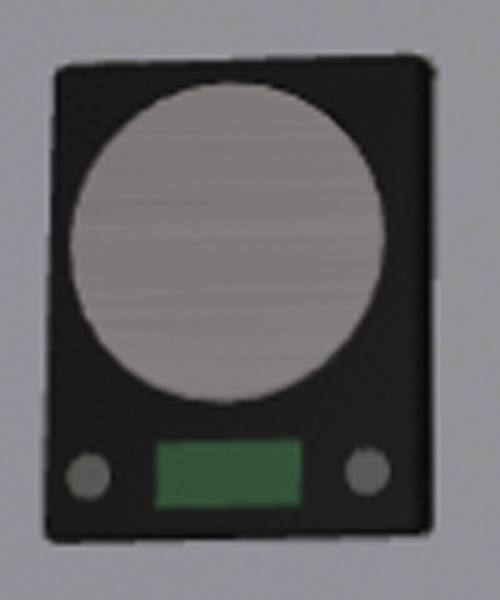

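Run:
```python
from fit import *
c,im=snap('scene','s3.png')
cv2.imwrite('pics/s3c.png',cv2.resize(cv2.cvtColor(im,cv2.COLOR_RGB2BGR)[150:350,200:420],None,fx=3,fy=3))
for cam in('scene','wrist','top'):
    c,im=snap(cam,'3'+cam+'.png')
    for o in r.landmark_of(cam,'tub_mid'): print(cam,o,at_z(c,o['xy'],.031)[:2])
c=r.calibration('top')
print(fitcirc(c,np.array([135+71/5,220+82/5,135+385/5,220+402/5])-.4,.038,.066,(.51,.3)))
```

```text
scene {'xy': [274.1, 192.2], 'conf': 0.9} [0.365  0.1321]
scene {'xy': [318.0, 262.3], 'conf': 0.6} [ 0.5793 -0.0224]
scene {'xy': [390.2, 225.2], 'conf': 0.6} [0.6447 0.1599]
wrist {'xy': [314.7, 277.6], 'conf': 0.57} [ 0.5808 -0.022 ]
top {'xy': [244.3, 205.7], 'conf': 0.92} [0.6436 0.1743]
top {'xy': [254.9, 345.4], 'conf': 0.7} [0.3573 0.1467]
(array([0.513 , 0.3032, 0.0659]), array([-0.0473,  0.0466,  0.0466, -0.0458]))
```

View pics/s3c.png

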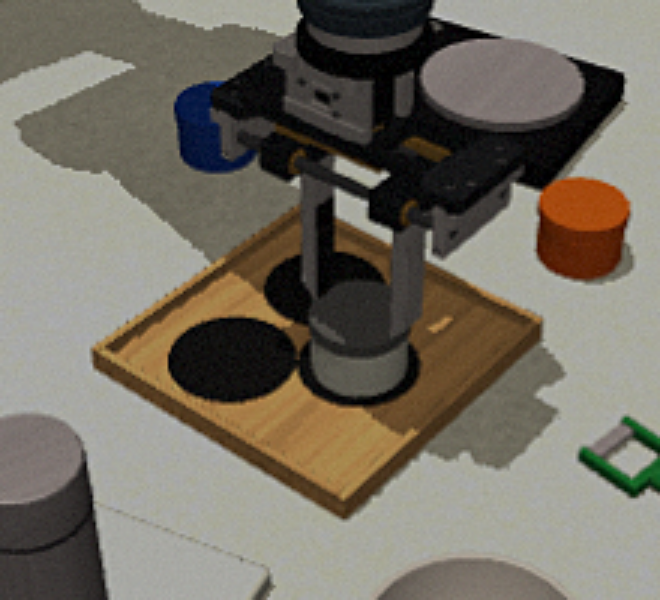

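View pics/3wrist.png

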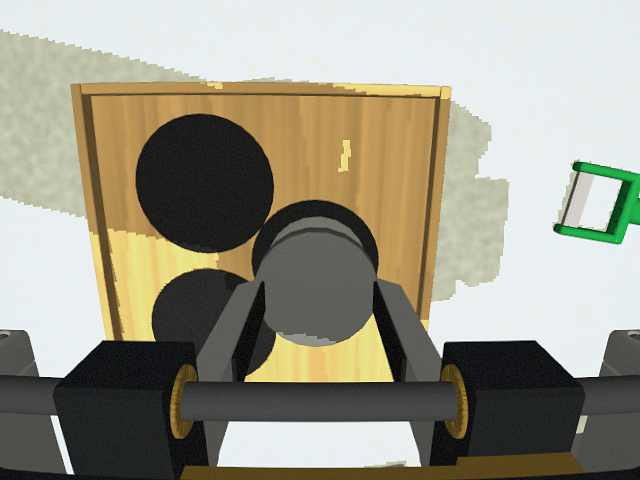

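Run:
```python
from h import *
print(r.read_state())
c=r.calibration('scene')
for p in [(.582-.0275,-.022+.003,.027),(.582+.0275,-.022-.003,.027),(.582,-.022,.054),(.582,-.022,.008)]: print((proj(c,p)-[200,150])*3)
```

```text
{'clock': 14.6667, 'q': array([-0.2328,  0.2701,  1.8247, -0.    ,  1.0468, -0.1288]), 'qvel': array([-0.0005, -0.0007, -0.0018, -0.0008,  0.    ,  0.002 ]), 'tau': array([  0.0038, -37.9734, -26.8654,   0.0621,   0.026 ,  -0.    ]), 'eef_pos': array([ 0.5819, -0.0222,  0.0269]), 'tcp_rot': array([-3.1416,  0.    ,  1.4668]), 'wrist_force': array([ 0.7127,  0.4623, -0.0255]), 'torque': array([-0.0516, -0.1027,  0.0028]), 'finger_force': 0.0, 'opening': 0.054992955326734975}
[324.0041 325.1601]
[392.7242 360.8614]
[358.3145 310.0961]
[357.6051 365.0586]
```

The fingers closed on air above the lid: in both images their ends sit ~25 mm higher than the reported TCP. I'll open, go lower in guarded steps, and close again.

Request:
apply_moves(
  plan=[
    [94,0,0,0,0,0,0],
    [94,0,0,0,0,0,0],
    [94,0,0,0,0,0,0],
    [94,0,0,0,0,0,0],
    [94,0,0,0,0,0,0],
    [94,0,0,-0.1,0,0,0],
    [94,0,0,-0.2,0,0,0],
    [94,0,0,-0.3,0,0,0],
    [94,0,0,-0.4,0,0,0],
    [94,0,0,-0.5,0,0,0],
    [94,0,0,-0.5,0,0,0],
    [94,0,0,-0.5,0,0,0],
  ],
  newtons=20,
)

```text
clock: 15.67
eef_pos: [0.5817, -0.0222, 0.0142]
tcp_rot: [-3.141, -0.0, 1.467]
wrist_force: [0.2, 0.5, -0.3]
opening: 0.0941
finger_force: 0.0
```

Run:
```python
from h import *
c,im=snap('scene')
cv2.imwrite('pics/s4c.png',cv2.resize(cv2.cvtColor(im,cv2.COLOR_RGB2BGR)[190:310,260:390],None,fx=4.5,fy=4.5,interpolation=cv2.INTER_CUBIC))
z=r.read_state()['eef_pos']; print(z)
for s in(-1,1):
  for zz in (z[2],z[2]+.025): print((proj(c,(z[0]+s*.047,z[1]-s*.005,zz))-[260,190])*4.5)
```

```text
[ 0.5819 -0.0222  0.0144]
[180.6431 311.9476]
[179.7913 267.6835]
[355.6692 403.4276]
[357.8106 358.6373]
```

View pics/s4c.png

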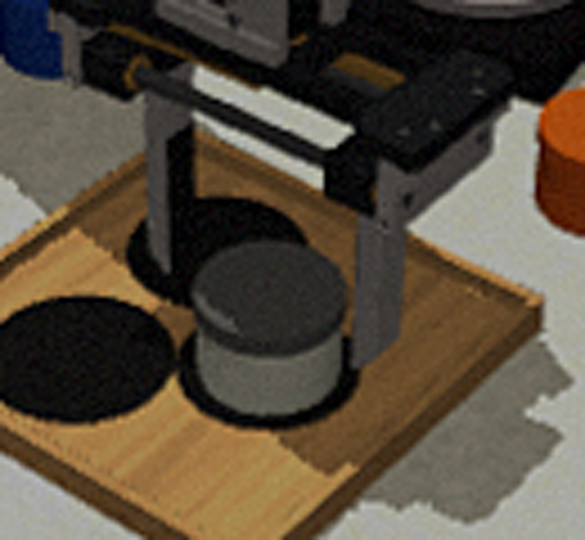

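Request:
apply_moves(
  plan=[
    [94,0,0,-0.2,0,0,0],
    [94,0,0,-0.4,0,0,0],
    [94,0,0,-0.52,0,0,0],
    [94,0,0,-0.52,0,0,0],
    [76,0,0,-0.52,0,0,0],
    [68,0,0,-0.52,0,0,0],
    [62,0,0,-0.52,0,0,0],
    [55,0,0,-0.52,0,0,0],
    [55,0,0,-0.52,0,0,0],
    [55,0,0,-0.52,0,0,0],
    [55,0,0,-0.52,0,0,0],
    [55,0,0,-0.52,0,0,0],
  ],
  newtons=20,
)

```text
clock: 16.72
eef_pos: [0.5818, -0.0222, 0.0016]
tcp_rot: [-3.141, -0.0, 1.467]
wrist_force: [-2.1, -0.1, 2.3]
opening: 0.0644
finger_force: 20.0
```

Request:
apply_moves(
  plan=[
    [55,0,0,0.6,0,0,0],
    [55,0,0,1.8,0,0,0],
    [55,0,0,3.2,0,0,0],
    [55,0,0,4,0,0,0],
    [55,-0.2,1,4,0,0,0],
    [55,-0.4,2.2,4,0,0,0],
    [55,-0.7,3.5,4,0,0,0],
    [55,-1,4.8,4,0,0,0],
    [55,-1.3,6.1,4,0,0,0],
    [55,-1.6,7.4,4,0,0,0],
    [55,-1.85,8.7,4,0,0,0],
    [55,-2.1,10,4,0,0,0],
  ],
  newtons=30,
)

```text
clock: 17.72
eef_pos: [0.5285, 0.2293, 0.1008]
tcp_rot: [-3.141, 0.0, 1.467]
wrist_force: [0.9, -0.7, -2.0]
opening: 0.0645
finger_force: 30.0
```

Request:
apply_moves(
  plan=[
    [55,-0.3,1.2,0,0,0,0],
    [55,-0.5,2.2,0,0,0,0],
    [55,-0.65,3.0,0,0,0,0],
    [55,-0.65,3.0,0,0,0,0],
    [55,-0.65,3.0,-0.8,0,0,0],
    [55,-0.65,3.0,-1.6,0,0,0],
    [55,-0.65,3.0,-2.2,0,0,0],
    [55,-0.65,3.0,-2.5,0,0,0],
    [55,-0.65,3.0,-2.7,0,0,0],
    [55,-0.65,3.0,-2.75,0,0,0],
    [55,-0.65,3.0,-2.75,0,0,0],
  ],
)

```text
clock: 18.63
eef_pos: [0.5135, 0.3026, 0.033]
tcp_rot: [3.141, -0.0, 1.466]
wrist_force: [0.1, 0.7, -2.1]
opening: 0.0643
finger_force: 30.0
```

Request:
apply_moves(
  plan=[
    [55,0,0,-0.03,0,0,0],
    [55,0,0,-0.06,0,0,0],
    [55,0,0,-0.06,0,0,0],
  ],
)

```text
clock: 18.88
eef_pos: [0.5137, 0.3029, 0.0319]
tcp_rot: [3.14, -0.001, 1.467]
wrist_force: [0.5, 0.0, -2.2]
opening: 0.0639
finger_force: 30.0
```

Request:
apply_moves(
  plan=[
    [55,0,0,-0.02,0,0,0],
    [55,0,0,-0.03,0,0,0],
    [55,0,0,-0.03,0,0,0],
  ],
)

```text
clock: 19.13
eef_pos: [0.5137, 0.303, 0.0316]
tcp_rot: [3.141, -0.0, 1.467]
wrist_force: [-1.0, -1.6, 4.6]
opening: 0.0645
finger_force: 30.0
```

Request:
apply_moves(
  plan=[
    [66,0,0,0,0,0,0],
    [75,0,0,0,0,0,0],
    [94,0,0,0,0,0,0],
    [94,0,0,0,0,0,0],
    [94,0,0,1,0,0,0],
    [94,0,0,2.5,0,0,0],
    [94,0,0,4,0,0,0],
    [94,0,0,5.5,0,0,0],
    [94,0.1,-1.2,6,0,0,0],
    [94,0.2,-2.6,6,0,0,0],
    [94,0.3,-4,6,0,0,0],
    [94,0.4,-5.5,6,0,0,0],
  ],
)

```text
clock: 20.13
eef_pos: [0.5232, 0.1643, 0.1809]
tcp_rot: [3.14, -0.0, 1.468]
wrist_force: [0.8, -0.5, 0.2]
opening: 0.0939
finger_force: 0.0
```

Request:
apply_moves(
  plan=[
    [94,0.1,-1.6,0,0,0,0],
    [94,0.3,-3.2,0,0,0,0],
    [94,0.4,-4.8,0,0,0,0],
    [94,0.5,-6.4,0,0,0,0],
    [94,0.6,-8,0,0,0,0],
    [94,0.8,-9.6,0,0,0,0],
    [94,1,-11.2,0,0,0,0],
    [94,1.2,-12.8,0,0,0,0],
    [94,1.4,-14.4,0,0,0,0],
    [94,1.6,-16,0,0,0,0],
    [94,1.8,-17.5,0,0,0,0],
    [94,1.93,-18.5,0,0,0,0],
  ],
)

```text
clock: 21.13
eef_pos: [0.5712, -0.3007, 0.1801]
tcp_rot: [3.141, 0.001, 1.464]
wrist_force: [0.9, 0.4, -0.1]
opening: 0.0943
finger_force: 0.0
```

Run:
```python
from h import *
c,im=snap('top','t5.png')
g=cv2.cvtColor(im,cv2.COLOR_RGB2BGR)
cv2.imwrite('pics/t5c.png',np.hstack([cv2.resize(g[220:340,135:235],None,fx=4.5,fy=4.5,interpolation=cv2.INTER_CUBIC)]))
for o in r.landmark_of('top','tub_mid'): print(o,at_z(c,o['xy'],.061)[:2])
```

```text
{'xy': [258.0, 346.1], 'conf': 0.82} [0.3571 0.1361]
{'xy': [179.1, 266.8], 'conf': 0.8} [0.5124 0.2983]
{'xy': [245.5, 206.1], 'conf': 0.76} [0.6359 0.1665]
```

View pics/t5c.png

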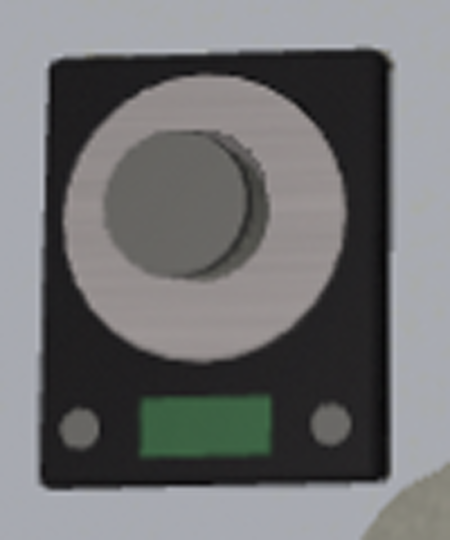

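Run:
```python
from fit import *
c=r.calibration('top')
b=lambda *v:np.array(v)/4.5+[135,220,135,220]-.4
print(fitcirc(c,b(103,130,247,279),.084,.0325,(.51,.3)))
print(fitcirc(c,b(63,74,346,361),.038,.066,(.51,.3)))
```

```text
(array([0.5135, 0.3029, 0.0325]), array([-0.1432,  0.141 ,  0.1421, -0.1397]))
(array([0.5132, 0.3036, 0.0658]), array([ 0.0317, -0.0312, -0.0312,  0.0307]))
```

Request:
apply_moves(
  plan=[
    [94,0,-0.05,0,0,0,0],
    [94,0,-0.05,-1.2,0,0,0],
    [94,0,-0.05,-2.4,0,0,0],
    [94,0,-0.05,-3.3,0,0,0],
    [94,0,-0.05,-3.6,0,0,0],
    [94,0,-0.05,-3.6,0,0,0],
    [70,0,-0.05,-3.6,0,0,0],
    [62,0,-0.05,-3.6,0,0,0],
    [56,0,-0.05,-3.6,0,0,0],
    [50,0,-0.05,-3.6,0,0,0],
    [50,0,-0.05,-3.6,0,0,0],
    [50,0,-0.05,-3.6,0,0,0],
  ],
  newtons=25,
)

```text
clock: 22.23
eef_pos: [0.5716, -0.2988, 0.0913]
tcp_rot: [3.141, 0.001, 1.467]
wrist_force: [-0.4, -0.4, 2.2]
opening: 0.0598
finger_force: 25.0
```

Request:
apply_moves(
  plan=[
    [50,0,0,0.5,0,0,0],
    [50,0,0,1.2,0,0,0],
    [50,0,0,2,0,0,0],
    [50,-0.1,0.4,2,0,0,0],
    [50,-0.3,1.2,2,0,0,0],
    [50,-0.6,2.3,2,0,0,0],
    [50,-0.9,3.5,2,0,0,0],
    [50,-1.2,4.7,2,0,0,0],
    [50,-1.5,5.9,2,0,0,0],
    [50,-1.8,7.1,2,0,0,0],
    [50,-2.1,8.2,2,0,0,0],
    [50,-2.3,9.1,2,0,0,0],
  ],
  newtons=35,
)

```text
clock: 23.23
eef_pos: [0.5119, -0.0681, 0.1392]
tcp_rot: [-3.139, -0.001, 1.468]
wrist_force: [-0.2, 0.0, -3.5]
opening: 0.0595
finger_force: 35.0
```

Request:
apply_moves(
  plan=[
    [50,-0.13,0.5,0,0,0,0],
    [50,-0.2,0.76,0,0,0,0],
    [50,-0.2,0.76,0,0,0,0],
    [50,-0.2,0.76,0,0,0,0],
    [50,-0.2,0.76,-0.8,0,0,0],
    [50,-0.2,0.76,-1.4,0,0,0],
    [50,-0.2,0.76,-1.9,0,0,0],
    [50,-0.2,0.76,-2.1,0,0,0],
    [50,-0.2,0.76,-2.1,0,0,0],
    [50,-0.2,0.76,-2.1,0,0,0],
  ],
)

```text
clock: 24.07
eef_pos: [0.5093, -0.0528, 0.0882]
tcp_rot: [3.141, 0.0, 1.466]
wrist_force: [1.0, 0.5, -4.2]
opening: 0.0595
finger_force: 35.0
```

Request:
apply_moves(
  plan=[
    [50,0,0.02,-0.05,0,0,0],
    [50,0,0.02,-0.1,0,0,0],
    [50,0,0.02,-0.14,0,0,0],
    [50,0,0.02,-0.14,0,0,0],
    [50,0,0.02,-0.14,0,0,0],
  ],
)

```text
clock: 24.48
eef_pos: [0.509, -0.0515, 0.0847]
tcp_rot: [3.141, 0.0, 1.467]
wrist_force: [-0.1, -0.2, -3.9]
opening: 0.0595
finger_force: 35.0
```

Request:
apply_moves(
  plan=[
    [50,0,-0.03,0,0,0,0],
    [50,0,-0.03,-0.02,0,0,0],
    [50,0,-0.03,-0.04,0,0,0],
    [50,0,-0.03,-0.04,0,0,0],
  ],
)

```text
clock: 24.82
eef_pos: [0.5092, -0.0524, 0.0842]
tcp_rot: [3.141, 0.0, 1.467]
wrist_force: [-2.6, 0.0, 3.5]
opening: 0.0597
finger_force: 35.0
```

Request:
apply_moves(
  plan=[
    [62,0,0,0,0,0,0],
    [75,0,0,0,0,0,0],
    [94,0,0,0,0,0,0],
    [94,0,0,0,0,0,0],
    [94,0,0,1,0,0,0],
    [94,0,0,2.5,0,0,0],
    [94,0,0,4,0,0,0],
    [94,0,0,5,0,0,0],
    [94,-0.4,-1.4,5,0,0,0],
    [94,-0.8,-2.8,5,0,0,0],
    [94,-1.2,-4.2,5,0,0,0],
    [94,-1.6,-5.6,5,0,0,0],
  ],
)

```text
clock: 25.82
eef_pos: [0.4686, -0.1935, 0.2088]
tcp_rot: [3.14, 0.001, 1.468]
wrist_force: [0.4, -1.0, -0.8]
opening: 0.0938
finger_force: 0.0
```

Request:
apply_moves(
  plan=[
    [94,-0.4,-1.4,0,0,0,0],
    [94,-0.8,-2.8,0,0,0,0],
    [94,-1.2,-4.1,0,0,0,0],
    [94,-1.45,-5.06,0,0,0,0],
    [94,-1.45,-5.06,0,0,0,0],
    [94,-1.45,-5.06,0,0,0,0],
    [94,-1.45,-5.06,0,0,0,0],
  ],
)

```text
clock: 26.4
eef_pos: [0.4328, -0.3181, 0.2083]
tcp_rot: [-3.142, -0.001, 1.467]
wrist_force: [-0.1, -0.2, 0.9]
opening: 0.0938
finger_force: 0.0
```

Request:
apply_moves(
  plan=[
    [94,0,-0.03,-1.3,0,0,0],
    [94,0,-0.03,-2.6,0,0,0],
    [94,0,-0.03,-3.9,0,0,0],
    [94,0,-0.03,-4.8,0,0,0],
    [94,0,-0.03,-4.8,0,0,0],
    [70,0,-0.03,-4.8,0,0,0],
    [62,0,-0.03,-4.8,0,0,0],
    [56,0,-0.03,-4.8,0,0,0],
    [50,0,-0.03,-4.8,0,0,0],
    [50,0,-0.03,-4.8,0,0,0],
    [50,0,-0.03,-4.8,0,0,0],
    [50,0,-0.03,-4.8,0,0,0],
  ],
  newtons=25,
)

```text
clock: 27.4
eef_pos: [0.433, -0.32, 0.0895]
tcp_rot: [3.141, 0.001, 1.467]
wrist_force: [-0.6, 0.4, 4.3]
opening: 0.0578
finger_force: 24.9
```

Request:
apply_moves(
  plan=[
    [50,0,0,0.5,0,0,0],
    [50,0,0,1.2,0,0,0],
    [50,0,0,2.2,0,0,0],
    [50,-0.1,0.4,2.4,0,0,0],
    [50,-0.2,1.2,2.4,0,0,0],
    [50,-0.3,2.4,2.4,0,0,0],
    [50,-0.4,3.7,2.4,0,0,0],
    [50,-0.4,5,2.4,0,0,0],
    [50,-0.4,6.3,2.4,0,0,0],
    [50,-0.4,7.6,2.4,0,0,0],
    [50,-0.4,8.9,2.4,0,0,0],
    [50,-0.4,10.2,2.4,0,0,0],
  ],
  newtons=35,
)

```text
clock: 28.4
eef_pos: [0.4214, -0.0622, 0.1476]
tcp_rot: [-3.141, -0.001, 1.466]
wrist_force: [0.7, -0.6, -3.3]
opening: 0.0577
finger_force: 34.9
```

Request:
apply_moves(
  plan=[
    [50,0,1.3,0,0,0,0],
    [50,0,2.5,0,0,0,0],
    [50,0,3.4,0,0,0,0],
    [50,0,3.9,0,0,0,0],
    [50,0,3.9,0,0,0,0],
    [50,0.5,3.9,0,0,0,0],
    [50,1.3,3.9,0,0,0,0],
    [50,2.2,3.9,0,0,0,0],
    [50,3.1,3.9,0,0,0,0],
    [50,3.7,3.9,0,0,0,0],
    [50,3.9,3.9,0,0,0,0],
    [50,3.9,3.9,0,0,0,0],
  ],
)

```text
clock: 29.4
eef_pos: [0.5201, 0.0325, 0.1478]
tcp_rot: [-3.14, 0.0, 1.466]
wrist_force: [-0.1, -0.5, -2.2]
opening: 0.0577
finger_force: 34.9
```

Request:
apply_moves(
  plan=[
    [50,0,0,0,0,0,0],
    [50,0,0,0,0,0,0],
  ],
)

```text
clock: 29.57
eef_pos: [0.519, 0.0329, 0.1481]
tcp_rot: [-3.14, 0.0, 1.467]
wrist_force: [-0.5, 0.8, -2.8]
opening: 0.0577
finger_force: 34.9
```

Request:
apply_moves(
  plan=[
    [50,0.11,-0.02,0,0,0,0],
    [50,0.11,-0.02,-0.7,0,0,0],
    [50,0.11,-0.02,-1.4,0,0,0],
    [50,0.11,-0.02,-2,0,0,0],
    [50,0.11,-0.02,-2.4,0,0,0],
    [50,0.11,-0.02,-2.55,0,0,0],
    [50,0.11,-0.02,-2.55,0,0,0],
    [50,0.11,-0.02,-2.55,0,0,0],
  ],
)

```text
clock: 30.23
eef_pos: [0.5233, 0.0325, 0.0853]
tcp_rot: [3.141, 0.0, 1.467]
wrist_force: [0.3, -0.4, -2.2]
opening: 0.0575
finger_force: 34.9
```

Request:
apply_moves(
  plan=[
    [50,-0.05,0,-0.04,0,0,0],
    [50,-0.05,0,-0.08,0,0,0],
    [50,-0.05,0,-0.08,0,0,0],
    [50,-0.05,0,-0.08,0,0,0],
  ],
)

```text
clock: 30.57
eef_pos: [0.5219, 0.0325, 0.0831]
tcp_rot: [3.141, 0.0, 1.467]
wrist_force: [0.2, -1.2, -3.0]
opening: 0.0578
finger_force: 34.9
```

Request:
apply_moves(
  plan=[
    [50,0,0,-0.02,0,0,0],
    [50,0,0,-0.03,0,0,0],
    [50,0,0,-0.03,0,0,0],
  ],
)

```text
clock: 30.82
eef_pos: [0.522, 0.0325, 0.0825]
tcp_rot: [3.141, -0.0, 1.467]
wrist_force: [-1.1, 1.1, 1.3]
opening: 0.0581
finger_force: 34.9
```

Request:
apply_moves(
  plan=[
    [62,0,0,0,0,0,0],
    [75,0,0,0,0,0,0],
    [94,0,0,0,0,0,0],
    [94,0,0,0,0,0,0],
    [94,0,0,1,0,0,0],
    [94,0,0,2.5,0,0,0],
    [94,0,0,4,0,0,0],
    [94,0,0,5.5,0,0,0],
    [94,-0.2,-1,6.8,0,0,0.01],
    [94,-0.3,-2,8,0,0,0.01],
    [94,-0.4,-3,9.3,0,0,0.01],
    [94,-0.49,-4,10.2,0,0,0.01],
  ],
)

```text
clock: 31.82
eef_pos: [0.5098, -0.0686, 0.3407]
tcp_rot: [3.137, 0.001, 1.477]
wrist_force: [-0.1, 0.4, 0.9]
opening: 0.0941
finger_force: 0.0
```

Request:
apply_moves(
  plan=[
    [94,0,-1.03,0.36,0,0,0],
    [94,0,-1.03,0.36,0,0,0],
    [94,0,-1.03,0.36,0,0,0],
    [94,0,-1.03,0.36,0,0,0],
  ],
)

```text
clock: 32.15
eef_pos: [0.5091, -0.0926, 0.345]
tcp_rot: [-3.14, -0.001, 1.477]
wrist_force: [0.6, 0.5, -0.4]
opening: 0.0943
finger_force: 0.0
```

Run:
```python
from h import *
s=r.read_state(); print(s['eef_pos'],s['tcp_rot'])
c,im=snap('wrist','w6.png'); print(c['eye'],c['rotation'])
g=cv2.imread('pics/w6.png')[40:225,255:435]
cv2.imwrite('pics/w6c.png',cv2.resize(g,None,fx=3.2,fy=3.2,interpolation=cv2.INTER_CUBIC))
```

```text
[ 0.5091 -0.0926  0.345 ] [-3.1402 -0.0008  1.4768]
[ 0.5179 -0.0149  0.5535] [ 2.8697  0.0017 -0.0931]
```

View pics/w6c.png

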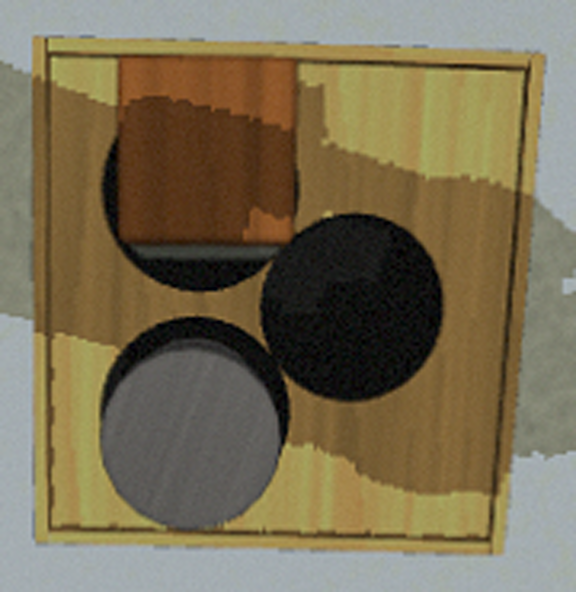

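Run:
```python
from h import *
a=cv2.imread('pics/w1.png',0);b=cv2.imread('pics/w6.png',0)
a,b=[cv2.GaussianBlur(i,(0,0),.7).astype(np.float32) for i in(a,b)]
def sh(r0,r1,c0,c1,n):
    T=a[r0:r1,c0:c1]; W=np.float32([[1,0,0],[0,1,0]])
    cc,W=cv2.findTransformECC(T,b[r0-8:r1+8,c0-8:c1+8],np.float32([[1,0,8],[0,1,8]]),cv2.MOTION_TRANSLATION)
    print(n,W[:,2]-8,cc)
sh(78,112,284,350,'can'); sh(148,206,284,344,'tin'); sh(50,75,345,430,'trayTR'); sh(180,215,350,418,'trayBR'); sh(45,215,258,280,'trayL')
```

```text
can [0.64   0.2924] 0.9761076421155372
tin [0.3809 0.7183] 0.9947921268463634
trayTR [0.8466 0.4383] 0.9906153651325459
trayBR [0.6509 0.8144] 0.9920773942343455
trayL [0.4501 0.7139] 0.9931149708857264
```

```bash
python3 -c "
from h import *
print(r.sign_off())"
```

```text
the job is handed in; nothing more can be done
None
```

The job is handed in: the tub stands within about 1 mm of the middle of the scale pan. The tin and canister were put back only after that. They are upright on their starting spots to about 0.5 mm by before-and-after wrist images, with about 32 s used of the 106 s. The bowl, mug and peeler were never approached, though I took no final picture of them.

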